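# Lift the boiled egg out of the egg cooker with tongs

### The arm

A 7-joint arm with a two-finger parallel gripper is mounted at the origin on a cart in front of the work surface, level with it; the furniture and walls round the work are solid. World frame = base frame: x ahead of the robot, y to its left, z up, the work surface at z = 0. Lengths are in m, angles in rad, forces in N, time in s.
With the tool pointing down it reaches from about 0.4 to 0.85 m from the base axis. Payload 6.9 kg.
Tool frame: the origin (TCP) lies at the very end of the fingers, on their centre line; the grasp point (between the pads) lies 19 mm behind it (env.grasp_offset is the distance from the TCP to the grasp point, in m); z points along the fingers, y is the line along which they close (so a half turn about z gives the same grasp; the last joint's range is limited). The gripper opens to 85 mm and grips with 20 to 120 N. Pads are 22 mm wide; open, the fingers measure 114 mm over their backs; the gripper's body (76 mm by 85 mm) begins 54 mm behind the grasp point. The pads swing forward as they close: fully open they stand 13 mm farther back than shut.
Start: joints at [1.21, 0.507, -0.238, 1.5, 0.126, 1.149, -0.155], TCP at [0.281, -0.558, 0.231] pointing down, gripper open.
Joint ranges: [-3.08, 3.08], [-0.24, 2.05], [-1.43, 1.35], [0, 2.5], [-1.52, 4.66], [0.17, 1.96], [-2.89, 2.89]. Speed limits (rad/s): [2.39, 2.39, 3.14, 3.14, 3.14, 3.14, 3.14].

### API

Orientations are given as a 3x3 rotation matrix whose columns are the frame's x, y, z axes.
In Python, from plant import env gives the robot as it stands.
- The arm moves only by the tool move_arm, never from a script. Its argument "deltas" is a list of rows, each an object with "dp": the shift along the tool's x, y, z normalised to -1 to 1, where 1 is 0.05 m, a list of three; "dr": the turn, a rotation vector about the tool's x, y, z normalised to -1 to 1, where 1 is 0.1 rad, a list of three; "fingers": the opening, from -1 (shut) to 1 (fully open). In form: [{"dp": [tx, ty, tz], "dr": [wx, wy, wz], "fingers": fingers}, ...]. A call has exactly 5 rows; each row shifts and turns the commanded pose from where the row before left it, along the tool's axes as they then stand; what a row does not reach is not made up. A row lasts 1/10 s, in which the tool goes at most 50 mm and 8.59 degrees, less where a joint would pass 70% of its speed; a pose out of reach is approached as far as the arm can. A call with a number of a shift or a turn outside -1 to 1 is refused whole. A call with a gripper value outside its range is refused whole. The fingers move at their own pace and stop on an object; "newtons" is the grip in N (left out, the last holds). Time passes only in rows, so rows that do not move let the fingers close, or fill a call up. It gives the time, the measured TCP pose, the force, the opening and the grip force at its end, in the units of the state.
- env.read_state(): the state, without advancing time (a new reading comes with each control period).
- env.read_camera(name): name is "side" or "top" or "wrist"; returns a dict with "color" (400x640x3 uint8, red, green, blue), "fx", "fy", "cx", "cy" (pixels), "extrinsics" (4x4, takes a point from camera to world coordinates). Camera axes: x right, y down, z forward; pixel columns grow to the right and rows downward; lengths in m; the calibration is good to about 2 mm. A picture is of the moment at which its call begins. There is no depth.
- env.hand_in(): hands the job in; it is judged then, once.
The state is a dict: "time_s": time; "q": joint angles; "joint_vel": joint speeds; "joint_torque": joint torques, N m; "position": TCP position; "ee_rot": TCP orientation; "ft_force": force on the tool from outside, world axes, zero at the start; "moment": the same for the moment, N m; "gripper_width": opening from 0.0 (shut) to 1.0 (fully open); "grip_force": force on a finger pad.
Only numpy, scipy, OpenCV 4.12 (cv2) and the standard library are available. Lean on these libraries where they do the work, as an engineer would, in place of code of your own. Each camera call takes 0.05 s, during which the arm holds its last target. There are 200 camera calls.

### The job

The brown egg in the egg cooker is done: take the clear lid off and stand it on its rim on the counter, then take the spring tongs, close them gently on the brown egg and lift it out of its seat. Finish holding the egg still in the squeezed tongs over the middle of the teal bowl, a good 4 cm clear above its rim: do not put it down or let go. The eggs are hot, so touch them only with the tongs; leave the white egg in its seat and the red-capped spice jar and the spoon where they are.

Things in the scene. Friction and masses are not known exactly. Their poses are not given: they have to be found in the camera images.
- cooker: Egg cooker: white round base, 164 mm in diameter, fixed. Origin under its centre, z up, switch at -x. Flat top at z = 50 mm, its edge has a steel lip to 56 mm (inside 156 mm wide) that locates the lid. Three ring seats (44 mm wide, tops at z = 62) at (x, y) = (-22, 38), (-22, -38), (44, 0) mm. The eggs stand in the two -x seats, either way round; the +x seat is empty.
- lid: Loose clear dome lid with a black knob, 150 mm in diameter, 101 mm tall with the knob, 130 g; origin at the centre of its rim plane (on the counter: z = 0; on the cooker: z = 50 mm), z up. It covers both eggs at the start.
- lid_knob (a point): Where to grip the lid: centre of the round black knob, 32 mm in diameter, z = 71 to 101 mm in the lid's frame; this point is 90 mm above the rim plane.
- tongs: Spring tongs, 225 mm long, 120 g, lying flat: arms side by side, 18 mm tall. Origin under the hinge pin at the rear, x along the middle line to the jaws, z up. Open: 60 mm over the black grips at x = 90 mm (grips run x = 58 to 124); red cradle jaws at x = 164 to 198 mm, 77 mm apart inside, 59 mm between their in-turned ends, 85 mm over all. Both arms turn together about the pin.
- tongs_grip (a point): Middle of the tongs between the two black grips (x = 90 mm, 9 mm above the underside): squeeze here, across the tongs' x axis. Squeezed lightly to about 52 mm they are carried open; at 44 mm the jaws are on the egg. The spring pushes back about 10 N a side when open, 13 N at the egg; half of any further squeeze reaches the egg (30 N here: about 8 N on the egg).
- tongs_jaws (a point): Point on the middle line between the two red jaws (180 mm ahead of the pin, 9 mm above the underside): bring it to the middle of the egg.
- tongs_left: Left arm of the tongs (y > 0 side in the tongs' frame) with its red jaw, origin at the hinge pin; it and the right arm turn inwards together, about 0.09 rad from open to the egg, 0.17 to fully shut.
- tongs_right: Right arm of the tongs (y < 0 side in the tongs' frame) with its red jaw, origin at the hinge pin.
- brown_egg: Brown egg, the one wanted: 44 mm wide, 57 mm tall, 60 g, standing upright in one of the two -x seats; origin at its lower end, z up.
- brown_egg_mid (a point): Centre of the brown egg where it is widest, 22 mm above its lower end; seated it is about 76 mm above the counter, 14 mm above the top of the seat.
- white_egg: White egg of the same size in the other -x seat, 76 mm beside the brown one. It stays there.
- bowl: Teal round open bowl, 138 mm in diameter at the rim, 42 mm tall, loose on the counter; origin under its centre.
- pepper: Spice jar with a red cap, 45 mm in diameter, 106 mm tall. Stays.
- spoon: Metal spoon, 199 mm long, 41 mm wide, lying along x at the left. Origin under its middle. Stays.

How it is judged:
By the outcome, as a careful person would: the job done as asked, in the order asked, and still so for the second after the job is handed in, while the arm keeps its last pose, push and grip.
It also fails if it takes over 64 s, if anything falls off the work surface, if the arm or the gripper's body presses on something with over 40 N, if the wrist force passes 120 N, or if a joint passes its speed limit or range.

## Working session

There is one attempt and no reset: what is moved stays moved. The work goes in short steps, Python scripts to look and compute and a tool call to move; the robot and the scene stay as the last step left them, time stands still between calls to the robot, and variables do not carry over. Pictures are saved under pics/ and viewed, at most 12 in all, crops included, and the job is handed in when it is done.

Besides the shell and the picture viewer there is one more tool, called after "Request:" as name(argument=value, ...) on one line, values as JSON. move_arm: Moves the arm, as the interface text tells. Its arguments: {"type":"object","properties":{"deltas":{"type":"array","items":{"type":"object","properties":{"dp":{"type":"array","items":{"type":"number","minimum":-1,"maximum":1}},"dr":{"type":"array","items":{"type":"number","minimum":-1,"maximum":1}},"fingers":{"type":"number"}}}},"newtons":{"type":"number"}},"required":["deltas"]}

```bash
mkdir -p pics; ls; cat > h.py <<'E'
import numpy as np, cv2
from plant import env
np.set_printoptions(precision=4,suppress=True)
def snap(n,f):
    c=env.read_camera(n); cv2.imwrite(f'pics/{f}.png',c['color'][:,:,::-1]); return c
def back(c,u,v,z):
    E=np.array(c['extrinsics']); d=E[:3,:3]@np.array([(u-c['cx'])/c['fx'],(v-c['cy'])/c['fy'],1.])
    return E[:3,3]+d*(z-E[2,3])/d[2]
def proj(c,p):
    E=np.array(c['extrinsics']); q=E[:3,:3].T@(np.array(p)-E[:3,3]); return np.array([q[0]/q[2]*c['fx']+c['cx'],q[1]/q[2]*c['fy']+c['cy']])
E
python3 - <<'E'
from h import *
import pickle
s=env.read_state()
for k in ('time_s','position','ee_rot','ft_force','gripper_width'): print(k,s[k])
C={}
for n in('top','side'):
    c=snap(n,n+'0'); C[n]=c; print(n,c['fx'],c['cx'],c['cy'],np.array(c['extrinsics']))
pickle.dump(C,open('c0.pkl','wb'))
E
```

```text
pics
time_s 0.0
position [ 0.2804 -0.558   0.2304]
ee_rot [[ 0.8935  0.4491 -0.0008]
 [ 0.4491 -0.8935  0.0016]
 [-0.     -0.0018 -1.    ]]
ft_force [ 0.0024 -1.0842 -0.0273]
gripper_width 0.9987523196316386
top 500.6134377888788 320.6169656300017 193.78031698693115 [[-0.0133 -0.9894  0.1448  0.3346]
 [-0.9998  0.0108 -0.0177  0.0928]
 [ 0.0159 -0.145  -0.9893  1.3878]
 [ 0.      0.      0.      1.    ]]
side 462.8200850897929 317.506775192909 203.3737604755651 [[ 0.9992 -0.0047  0.0389  0.5043]
 [-0.0331 -0.6328  0.7736 -0.7857]
 [ 0.021  -0.7743 -0.6325  0.8186]
 [ 0.      0.      0.      1.    ]]
```

View pics/top0.png

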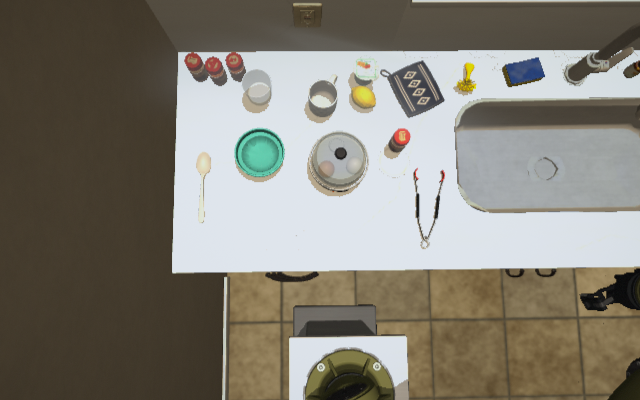

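View pics/side0.png

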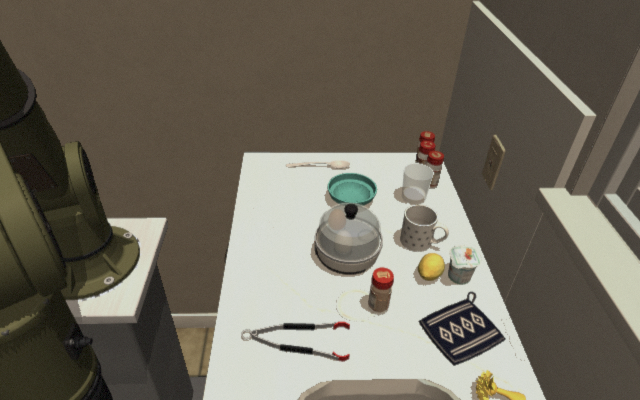

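Top view: cooker and lid at about (340,160) with the knob at (341,153), bowl (260,153), tongs hinge (424,243) with jaws (417,175)/(442,175), pepper (400,140), spoon (203,185). Next I'll zoom in.

```bash
python3 - <<'E'
import cv2,pickle
from h import *
C=pickle.load(open('c0.pkl','rb'))
t=C['top']['color'][:,:,::-1]; s=C['side']['color'][:,:,::-1]
a=cv2.resize(t[115:255,225:455],None,fx=3.4,fy=3.4,interpolation=cv2.INTER_CUBIC)[:476,:782]
cv2.imwrite('pics/tz.png',a)
c=C['top']
k=back(c,341,153.5,.15);print('knob',k)
# bowl rim by colour
h=cv2.cvtColor(c['color'],cv2.COLOR_RGB2HSV)
m=((h[...,0]>75)&(h[...,0]<95)&(h[...,1]>90)).astype(np.uint8); m[:, 300:]=0
ct=max(cv2.findContours(m,0,1)[0],key=cv2.contourArea); (u,v),ax,_=cv2.fitEllipse(ct); print('bowl px',u,v,ax,back(c,u,v,.04))
for n,u,v,z in(('hinge',424.5,241,.018),('hingeT',424.5,241,.009),('pepper',401,133,.106),('spoon',203,185,.01)): print(n,back(c,u,v,z))
for n,(x0,x1,y0,y1) in dict(red=(405,450,160,190)).items():
    r=((h[...,0]<8)|(h[...,0]>172))&(h[...,1]>130)&(h[...,2]>60); mm=np.zeros_like(m); mm[y0:y1,x0:x1]=r[y0:y1,x0:x1]
    nn,l,st,ce=cv2.connectedComponentsWithStats(mm); print([(st[i],ce[i],back(c,*ce[i],.012)) for i in range(1,nn) if st[i][4]>5])
mm=np.zeros_like(m); mm[180:250,405:450]=(c['color'].max(2)<50)[180:250,405:450]
nn,l,st,ce=cv2.connectedComponentsWithStats(mm); print([(st[i],ce[i],back(c,*ce[i],.012)) for i in range(1,nn) if st[i][4]>8])
E
```

```text
knob [0.6183 0.0177 0.15  ]
bowl px 259.04974365234375 152.07835388183594 (47.40340805053711, 48.82587432861328) [0.6496 0.2364 0.04  ]
hinge [ 0.4014 -0.2143  0.018 ]
hingeT [ 0.4018 -0.2164  0.009 ]
pepper [ 0.6822 -0.1447  0.106 ]
spoon [0.5645 0.3947 0.01  ]
[(array([415, 171,   3,   9,  10], dtype=int32), array([415.6, 175.3]), array([ 0.5854, -0.1986,  0.012 ])), (array([441, 171,   4,  11,  17], dtype=int32), array([442.5294, 175.7647]), array([ 0.5833, -0.2743,  0.012 ]))]
[(array([417, 194,   2,  23,  44], dtype=int32), array([417.4773, 205.    ]), array([ 0.5016, -0.2004,  0.012 ])), (array([435, 196,   4,  22,  45], dtype=int32), array([436.8   , 206.8667]), array([ 0.4957, -0.2541,  0.012 ]))]
```

View pics/tz.png

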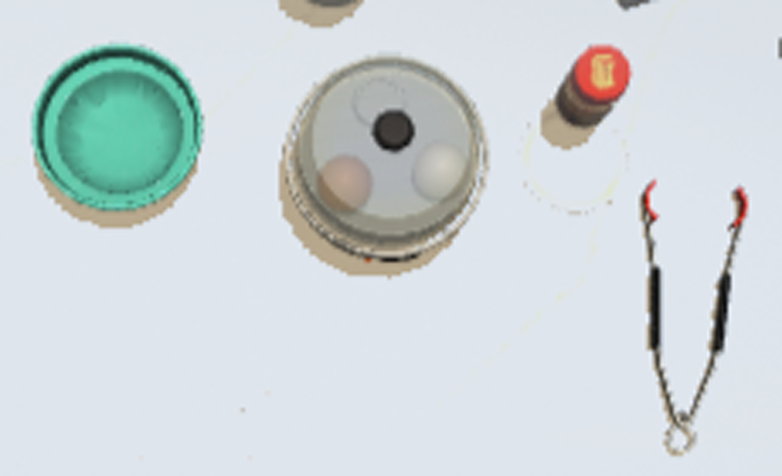

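Brown egg is the left (+y) one under the lid, at about crop (344,184), with white at (438,172), so the cooker yaw is a little positive. The lid will go on clear counter near (0.44, 0.25). Moving to the knob.

Request:
move_arm(deltas=[{"dp": [0.56, -0.36, 0], "dr": [0, 0, 0], "fingers": 1}, {"dp": [0.56, -0.36, 0], "dr": [0, 0, 0], "fingers": 1}, {"dp": [0.56, -0.36, 0], "dr": [0, 0, 0], "fingers": 1}, {"dp": [0.56, -0.36, 0], "dr": [0, 0, 0], "fingers": 1}, {"dp": [0.56, -0.36, 0], "dr": [0, 0, 0], "fingers": 1}], newtons=30)

```text
time_s: 0.6
position: [0.3657, -0.4137, 0.2309]
ee_rot: [[0.894, 0.449, -0.0], [0.449, -0.894, 0.001], [-0.0, -0.001, -1.0]]
ft_force: [0.5, -0.3, -0.4]
gripper_width: 0.995
grip_force: 0.0
```

Request:
move_arm(deltas=[{"dp": [0.56, -0.36, 0], "dr": [0, 0, 0], "fingers": 1}, {"dp": [0.56, -0.36, 0], "dr": [0, 0, 0], "fingers": 1}, {"dp": [0.56, -0.36, 0], "dr": [0, 0, 0], "fingers": 1}, {"dp": [0.56, -0.36, 0], "dr": [0, 0, 0], "fingers": 1}, {"dp": [0.56, -0.36, 0], "dr": [0, 0, 0], "fingers": 1}])

```text
time_s: 1.1
position: [0.4503, -0.2705, 0.231]
ee_rot: [[0.894, 0.449, -0.001], [0.449, -0.894, 0.0], [-0.0, -0.001, -1.0]]
ft_force: [0.1, 0.3, 0.4]
gripper_width: 1.001
grip_force: 0.0
```

Request:
move_arm(deltas=[{"dp": [0.56, -0.36, 0], "dr": [0, 0, 0], "fingers": 1}, {"dp": [0.56, -0.36, 0], "dr": [0, 0, 0], "fingers": 1}, {"dp": [0.56, -0.36, 0], "dr": [0, 0, 0], "fingers": 1}, {"dp": [0.56, -0.36, 0], "dr": [0, 0, 0], "fingers": 1}, {"dp": [0.56, -0.36, 0], "dr": [0, 0, 0], "fingers": 1}])

```text
time_s: 1.6
position: [0.535, -0.1273, 0.231]
ee_rot: [[0.894, 0.449, -0.001], [0.449, -0.894, 0.0], [-0.001, -0.0, -1.0]]
ft_force: [0.9, 0.3, -0.8]
gripper_width: 0.997
grip_force: 0.0
```

Request:
move_arm(deltas=[{"dp": [0.56, -0.36, 0], "dr": [0, 0, 0], "fingers": 1}, {"dp": [0.56, -0.36, 0], "dr": [0, 0, 0], "fingers": 1}, {"dp": [0.56, -0.37, 0], "dr": [0, 0, 0], "fingers": 1}, {"dp": [0.56, -0.37, 0], "dr": [0, 0, 0], "fingers": 1}, {"dp": [0.56, -0.37, 0], "dr": [0, 0, 0], "fingers": 1}])

```text
time_s: 2.1
position: [0.619, 0.0172, 0.2308]
ee_rot: [[0.894, 0.449, -0.001], [0.449, -0.894, -0.0], [-0.001, -0.0, -1.0]]
ft_force: [1.4, 0.1, -0.3]
gripper_width: 1.001
grip_force: 0.0
```

```bash
python3 - <<'E'
from h import *
c=snap('wrist','w1'); s=env.read_state(); print(s['position'],s['ft_force'],np.array(c['extrinsics']),c['fx'])
# knob dark blob
print(proj(c,[.618,.018,.151]))
E
```

```text
[0.6209 0.0244 0.2308] [2.3844 5.2516 1.3168] [[ 0.4482 -0.8604 -0.2424  0.6816]
 [-0.8939 -0.4316 -0.121   0.0474]
 [-0.0005  0.2709 -0.9626  0.3737]
 [ 0.      0.      0.      1.    ]] 294.2341550468595
[316.6731 209.1705]
```

View pics/w1.png

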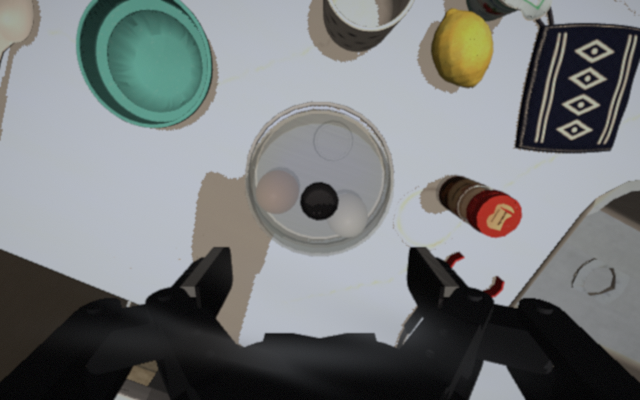

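Wrist view: the knob is at (319,201), between the fingers. Descending with a settle row first.

```bash
python3 - <<'E'
from h import *
c=env.read_camera('wrist'); h=c['color'].max(2)[150:240,280:360]
m=(h<60).astype(np.uint8); n,l,st,ce=cv2.connectedComponentsWithStats(m)
i=1+np.argmax(st[1:,4]); print(st[i],ce[i]+[280,150],back(c,*(ce[i]+[280,150]),.145)); print(env.read_state()['position'])
E
```

```text
[  28   39   37   37 1066] [326.1445 207.0694] [0.6235 0.0188 0.145 ]
[0.6197 0.0223 0.2306]
```

Request:
move_arm(deltas=[{"dp": [0, 0, 0], "dr": [0, 0, 0], "fingers": 1}, {"dp": [0, 0, 0.3], "dr": [0, 0, 0], "fingers": 1}, {"dp": [0, 0, 0.3], "dr": [0, 0, 0], "fingers": 1}, {"dp": [0, 0, 0.2], "dr": [0, 0, 0], "fingers": 1}, {"dp": [0, 0, 0], "dr": [0, 0, 0], "fingers": 1}])

```text
time_s: 2.7
position: [0.6175, 0.0146, 0.1898]
ee_rot: [[0.894, 0.448, -0.003], [0.448, -0.894, -0.001], [-0.003, -0.001, -1.0]]
ft_force: [-0.1, 0.5, -0.8]
gripper_width: 0.998
grip_force: 0.0
```

Request:
move_arm(deltas=[{"dp": [0.08, -0.05, 0.3], "dr": [0, 0, 0], "fingers": 1}, {"dp": [0, 0, 0.4], "dr": [0, 0, 0], "fingers": 1}, {"dp": [0, 0, 0.4], "dr": [0, 0, 0], "fingers": 1}, {"dp": [0, 0, 0.15], "dr": [0, 0, 0], "fingers": 1}, {"dp": [0, 0, 0], "dr": [0, 0, 0], "fingers": 1}])

```text
time_s: 3.2
position: [0.6206, 0.0201, 0.1277]
ee_rot: [[0.893, 0.449, -0.002], [0.449, -0.893, 0.0], [-0.002, -0.001, -1.0]]
ft_force: [0.1, 0.9, 0.4]
gripper_width: 1.003
grip_force: 0.0
```

Request:
move_arm(deltas=[{"dp": [0, 0, 0], "dr": [0, 0, 0], "fingers": -0.5}, {"dp": [0, 0, 0], "dr": [0, 0, 0], "fingers": -0.5}, {"dp": [0, 0, 0], "dr": [0, 0, 0], "fingers": -0.5}, {"dp": [0, 0, 0], "dr": [0, 0, 0], "fingers": -0.5}, {"dp": [0, 0, 0], "dr": [0, 0, 0], "fingers": -0.5}])

```text
time_s: 3.7
position: [0.6215, 0.0202, 0.1295]
ee_rot: [[0.894, 0.449, 0.001], [0.449, -0.894, 0.0], [0.001, 0.0, -1.0]]
ft_force: [-0.5, -0.2, 2.8]
gripper_width: 0.36
grip_force: 31.4
```

Request:
move_arm(deltas=[{"dp": [0, 0, -0.1], "dr": [0, 0, 0], "fingers": -0.5}, {"dp": [0, 0, -0.3], "dr": [0, 0, 0], "fingers": -0.5}, {"dp": [0, 0, -0.5], "dr": [0, 0, 0], "fingers": -0.5}, {"dp": [0, 0, -0.6], "dr": [0, 0, 0], "fingers": -0.5}, {"dp": [0, 0, -0.4], "dr": [0, 0, 0], "fingers": -0.5}])

```text
time_s: 4.2
position: [0.6213, 0.0202, 0.2258]
ee_rot: [[0.893, 0.449, 0.001], [0.449, -0.893, 0.0], [0.001, 0.0, -1.0]]
ft_force: [-0.4, 0.2, -1.3]
gripper_width: 0.362
grip_force: 31.1
```

Request:
move_arm(deltas=[{"dp": [-0.05, -0.2, 0], "dr": [0, 0, 0], "fingers": -0.5}, {"dp": [-0.1, -0.5, 0], "dr": [0, 0, 0], "fingers": -0.5}, {"dp": [-0.1, -0.5, 0], "dr": [0, 0, 0], "fingers": -0.5}, {"dp": [-0.1, -0.5, 0], "dr": [0, 0, 0], "fingers": -0.5}, {"dp": [-0.1, -0.5, 0], "dr": [0, 0, 0], "fingers": -0.5}])

```text
time_s: 4.7
position: [0.5497, 0.1093, 0.2226]
ee_rot: [[0.893, 0.45, -0.002], [0.45, -0.893, -0.0], [-0.002, -0.001, -1.0]]
ft_force: [-0.6, 0.2, -0.2]
gripper_width: 0.359
grip_force: 31.1
```

Request:
move_arm(deltas=[{"dp": [-0.1, -0.5, 0], "dr": [0, 0, 0], "fingers": -0.5}, {"dp": [-0.1, -0.5, 0], "dr": [0, 0, 0], "fingers": -0.5}, {"dp": [-0.1, -0.5, 0], "dr": [0, 0, 0], "fingers": -0.5}, {"dp": [-0.1, -0.5, 0], "dr": [0, 0, 0], "fingers": -0.5}, {"dp": [-0.1, -0.5, 0], "dr": [0, 0, 0], "fingers": -0.5}])

```text
time_s: 5.2
position: [0.4711, 0.2095, 0.2227]
ee_rot: [[0.893, 0.45, -0.002], [0.45, -0.893, -0.001], [-0.002, -0.0, -1.0]]
ft_force: [0.5, -0.1, -2.3]
gripper_width: 0.364
grip_force: 31.1
```

Request:
move_arm(deltas=[{"dp": [-0.1, -0.5, 0], "dr": [0, 0, 0], "fingers": -0.5}, {"dp": [-0.1, -0.5, 0], "dr": [0, 0, 0], "fingers": -0.5}, {"dp": [0, 0, 0.4], "dr": [0, 0, 0], "fingers": -0.5}, {"dp": [0, 0, 0.6], "dr": [0, 0, 0], "fingers": -0.5}, {"dp": [0, 0, 0.6], "dr": [0, 0, 0], "fingers": -0.5}])

```text
time_s: 5.7
position: [0.4405, 0.2491, 0.1424]
ee_rot: [[0.893, 0.45, -0.0], [0.45, -0.893, -0.0], [-0.0, -0.0, -1.0]]
ft_force: [0.0, 0.4, -1.4]
gripper_width: 0.36
grip_force: 31.1
```

Request:
move_arm(deltas=[{"dp": [0, 0, 0.6], "dr": [0, 0, 0], "fingers": -0.5}, {"dp": [0, 0, 0.3], "dr": [0, 0, 0], "fingers": -0.5}, {"dp": [0, 0, 0.15], "dr": [0, 0, 0], "fingers": -0.5}, {"dp": [0, 0, 0], "dr": [0, 0, 0], "fingers": -0.5}, {"dp": [0, 0, 0], "dr": [0, 0, 0], "fingers": -0.5}])

```text
time_s: 6.2
position: [0.4417, 0.2492, 0.0917]
ee_rot: [[0.893, 0.449, 0.0], [0.449, -0.893, 0.0], [0.0, -0.0, -1.0]]
ft_force: [-0.9, 0.3, -1.1]
gripper_width: 0.36
grip_force: 31.1
```

Request:
move_arm(deltas=[{"dp": [0, 0, 0.1], "dr": [0, 0, 0], "fingers": -0.5}, {"dp": [0, 0, 0.08], "dr": [0, 0, 0], "fingers": -0.5}, {"dp": [0, 0, 0.04], "dr": [0, 0, 0], "fingers": -0.5}, {"dp": [0, 0, 0.02], "dr": [0, 0, 0], "fingers": -0.5}, {"dp": [0, 0, 0], "dr": [0, 0, 0], "fingers": -0.5}])

```text
time_s: 6.7
position: [0.4419, 0.2489, 0.0795]
ee_rot: [[0.894, 0.449, 0.0], [0.449, -0.894, -0.0], [0.0, 0.0, -1.0]]
ft_force: [0.3, -0.5, 2.1]
gripper_width: 0.358
grip_force: 31.4
```

Request:
move_arm(deltas=[{"dp": [0, 0, 0.01], "dr": [0, 0, 0], "fingers": -0.5}, {"dp": [0, 0, 0], "dr": [0, 0, 0], "fingers": 0.2}, {"dp": [0, 0, 0], "dr": [0, 0, 0], "fingers": 1}, {"dp": [0, 0, 0], "dr": [0, 0, 0], "fingers": 1}, {"dp": [0, 0, 0], "dr": [0, 0, 0], "fingers": 1}])

```text
time_s: 7.2
position: [0.4417, 0.249, 0.0788]
ee_rot: [[0.893, 0.449, -0.0], [0.449, -0.893, 0.0], [-0.0, -0.0, -1.0]]
ft_force: [1.2, 0.4, 0.2]
gripper_width: 0.995
grip_force: 0.0
```

Request:
move_arm(deltas=[{"dp": [0, 0, -0.2], "dr": [0, 0, 0], "fingers": 1}, {"dp": [0, 0, -0.5], "dr": [0, 0, 0], "fingers": 1}, {"dp": [0, 0, -0.7], "dr": [0, 0, 0], "fingers": 1}, {"dp": [0, 0, -0.7], "dr": [0, 0, 0], "fingers": 1}, {"dp": [0, 0, -0.7], "dr": [0, 0, 0], "fingers": 1}])

```text
time_s: 7.7
position: [0.4414, 0.2489, 0.2209]
ee_rot: [[0.893, 0.449, 0.0], [0.449, -0.893, 0.0], [0.0, -0.0, -1.0]]
ft_force: [0.8, 1.0, 0.1]
gripper_width: 0.999
grip_force: 0.0
```

Request:
move_arm(deltas=[{"dp": [-0.1, 0.3, 0], "dr": [0, 0, 0], "fingers": 1}, {"dp": [-0.23, 0.62, 0], "dr": [0, 0, 0], "fingers": 1}, {"dp": [-0.23, 0.62, 0], "dr": [0, 0, 0], "fingers": 1}, {"dp": [-0.23, 0.62, 0], "dr": [0, 0, 0], "fingers": 1}, {"dp": [-0.23, 0.62, 0], "dr": [0, 0, 0], "fingers": 1}])

```text
time_s: 8.2
position: [0.4585, 0.1007, 0.2196]
ee_rot: [[0.893, 0.45, 0.001], [0.45, -0.893, 0.0], [0.001, 0.0, -1.0]]
ft_force: [0.9, 0.6, -0.5]
gripper_width: 0.999
grip_force: 0.0
```

Request:
move_arm(deltas=[{"dp": [-0.23, 0.62, 0], "dr": [0, 0, 0], "fingers": 1}, {"dp": [-0.23, 0.62, 0], "dr": [0, 0, 0], "fingers": 1}, {"dp": [-0.23, 0.62, 0], "dr": [0, 0, 0], "fingers": 1}, {"dp": [-0.23, 0.62, 0], "dr": [0, 0, 0], "fingers": 1}, {"dp": [-0.23, 0.62, 0], "dr": [0, 0, 0], "fingers": 1}])

```text
time_s: 8.7
position: [0.4768, -0.0637, 0.2196]
ee_rot: [[0.893, 0.449, 0.001], [0.449, -0.893, 0.0], [0.001, 0.0, -1.0]]
ft_force: [0.6, -0.0, -0.1]
gripper_width: 1.001
grip_force: 0.0
```

Request:
move_arm(deltas=[{"dp": [-0.23, 0.62, 0], "dr": [0, 0, 0], "fingers": 1}, {"dp": [-0.23, 0.62, 0], "dr": [0, 0, 0], "fingers": 1}, {"dp": [-0.23, 0.62, 0], "dr": [0, 0, 0], "fingers": 1}, {"dp": [-0.23, 0.62, 0], "dr": [0, 0, 0], "fingers": 1}, {"dp": [-0.17, 0.62, 0], "dr": [0, 0, 0], "fingers": 1}])

```text
time_s: 9.2
position: [0.4974, -0.2269, 0.2196]
ee_rot: [[0.894, 0.449, 0.0], [0.449, -0.894, -0.0], [0.0, 0.0, -1.0]]
ft_force: [0.2, 0.5, 0.8]
gripper_width: 0.994
grip_force: 0.0
```

Request:
move_arm(deltas=[{"dp": [0, 0, 0], "dr": [0, 0, 1], "fingers": 1}, {"dp": [0, 0, 0], "dr": [0, 0, 1], "fingers": 1}, {"dp": [0, 0, 0], "dr": [0, 0, 1], "fingers": 1}, {"dp": [0, 0, 0], "dr": [0, 0, 1], "fingers": 1}, {"dp": [0, 0, 0], "dr": [0, 0, 1], "fingers": 1}])

```text
time_s: 9.7
position: [0.4977, -0.2252, 0.2195]
ee_rot: [[0.999, -0.038, 0.0], [-0.038, -0.999, 0.0], [0.0, -0.0, -1.0]]
ft_force: [1.0, 0.3, 0.3]
gripper_width: 0.999
grip_force: 0.0
```

Request:
move_arm(deltas=[{"dp": [0, 0, 0], "dr": [0, 0, 0.74], "fingers": 1}, {"dp": [0, 0, 0], "dr": [0, 0, 0], "fingers": 1}, {"dp": [0, 0, 0], "dr": [0, 0, 0], "fingers": 1}, {"dp": [0, 0, 0], "dr": [0, 0, 0], "fingers": 1}, {"dp": [0, 0, 0], "dr": [0, 0, 0], "fingers": 1}])

```text
time_s: 10.2
position: [0.4978, -0.2254, 0.2189]
ee_rot: [[0.994, -0.107, 0.0], [-0.107, -0.994, 0.0], [0.0, -0.0, -1.0]]
ft_force: [0.1, -0.3, -0.3]
gripper_width: 1.003
grip_force: 0.0
```

```bash
python3 - <<'E'
from h import *
import pickle
C={n:snap(n,n+'2') for n in('wrist','top')}; pickle.dump(C,open('c2.pkl','wb')); s=env.read_state(); print(s['position'],s['q'])
E
```

```text
[ 0.4977 -0.2255  0.2188] [ 0.4751  0.3929 -0.1367  1.7295  0.061   1.0234 -1.3616]
```

View pics/wrist2.png

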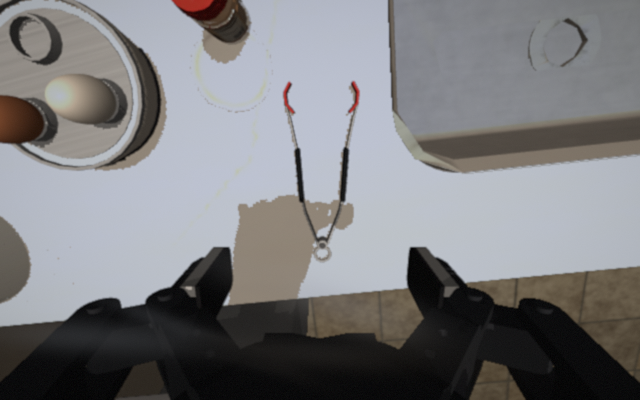

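Wrist view: tongs clear and centred, hinge ring (321,250), grips (299,175)/(345,175), jaws (288,97)/(354,97). Eggs uncovered: white (82,98), brown (10,120), empty seat (33,40).

```bash
python3 - <<'E'
from h import *
import pickle
C=pickle.load(open('c2.pkl','rb'))
def blobs(c,mask,box,zs,mn=8):
    x0,x1,y0,y1=box; m=np.zeros(mask.shape,np.uint8); m[y0:y1,x0:x1]=mask[y0:y1,x0:x1]
    n,l,st,ce=cv2.connectedComponentsWithStats(m)
    for i in range(1,n):
        if st[i,4]>=mn: print(st[i],ce[i],[back(c,*ce[i],z)[:2] for z in zs])
w=C['wrist']; h=cv2.cvtColor(w['color'],cv2.COLOR_RGB2HSV)
red=((h[...,0]<8)|(h[...,0]>172))&(h[...,1]>130)&(h[...,2]>80)
print('jaws');blobs(w,red,(270,370,70,125),[.012])
print('grips');blobs(w,w['color'].max(2)<60,(280,365,140,215),[.012],30)
for v in(238,243,250): print('hinge',v,back(w,321.5,v,.012))
t=C['top']; h=cv2.cvtColor(t['color'],cv2.COLOR_RGB2HSV)
a=t['color'].astype(int)
brown=(h[...,1]>90)&(h[...,0]<20)&(h[...,2]>60)
print('brown top');blobs(t,brown,(300,380,130,200),[.076,.085])
cv2.imwrite('pics/tz2.png',cv2.resize(t['color'][110:210,215:375,::-1],None,fx=5,fy=5,interpolation=cv2.INTER_CUBIC))
E
```

```text
jaws
[284  83  10  30  76] [287.0132  97.3684] [array([ 0.5929, -0.1995])]
[349  82  10  30  81] [354.8642  96.642 ] [array([ 0.5854, -0.2754])]
grips
[295 149   9  53 210] [299.0667 175.0476] [array([ 0.5035, -0.2018])]
[341 148   7  53 217] [343.8433 173.6221] [array([ 0.4995, -0.2556])]
hinge 238 [ 0.4193 -0.22    0.012 ]
hinge 243 [ 0.4124 -0.2193  0.012 ]
hinge 250 [ 0.4026 -0.2183  0.012 ]
brown top
[318 161  16  16 205] [325.9415 168.678 ] [array([0.5942, 0.0542]), array([0.5924, 0.0545])]
```

View pics/tz2.png

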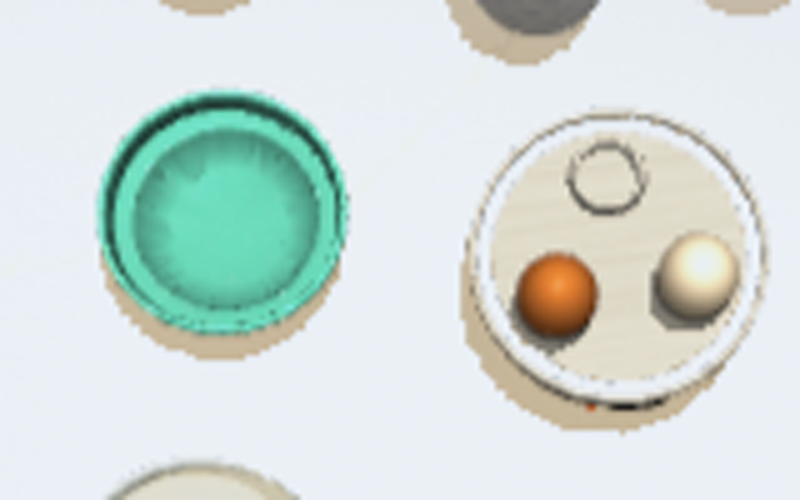

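Cooker now open: brown egg crop (557,295), white (697,275), empty seat (606,178), bowl (223,212). Tongs middle ≈ (0.500,-0.228), yaw -0.103; brown egg ≈ (0.5935,0.0545). Descending on the grips.

Request:
move_arm(deltas=[{"dp": [0.05, 0.05, 0.3], "dr": [0, 0, 0], "fingers": 1}, {"dp": [0, 0, 0.6], "dr": [0, 0, 0], "fingers": 1}, {"dp": [0, 0, 0.7], "dr": [0, 0, 0], "fingers": 1}, {"dp": [0, 0, 0.7], "dr": [0, 0, 0], "fingers": 1}, {"dp": [0, 0, 0.6], "dr": [0, 0, 0], "fingers": 1}])

```text
time_s: 10.8
position: [0.4997, -0.2281, 0.0723]
ee_rot: [[0.994, -0.108, -0.0], [-0.108, -0.994, 0.0], [-0.0, -0.0, -1.0]]
ft_force: [0.8, 0.3, 0.7]
gripper_width: 0.999
grip_force: 0.0
```

Request:
move_arm(deltas=[{"dp": [0, 0, 0.5], "dr": [0, 0, 0], "fingers": 1}, {"dp": [0, 0, 0.4], "dr": [0, 0, 0], "fingers": 1}, {"dp": [0, 0, 0.3], "dr": [0, 0, 0], "fingers": 1}, {"dp": [0, 0, 0.1], "dr": [0, 0, 0], "fingers": 1}, {"dp": [0, 0, 0], "dr": [0, 0, 0], "fingers": 1}])

```text
time_s: 11.3
position: [0.4997, -0.228, 0.0083]
ee_rot: [[0.994, -0.108, -0.001], [-0.108, -0.994, 0.001], [-0.001, -0.0, -1.0]]
ft_force: [0.5, 0.5, 0.4]
gripper_width: 1.0
grip_force: 0.0
```

Request:
move_arm(deltas=[{"dp": [0, 0, 0.06], "dr": [0, 0, 0], "fingers": 1}, {"dp": [0, 0, 0.06], "dr": [0, 0, 0], "fingers": 1}, {"dp": [0, 0, 0], "dr": [0, 0, 0], "fingers": 0.5}, {"dp": [0, 0, 0], "dr": [0, 0, 0], "fingers": 0.3}, {"dp": [0, 0, 0], "dr": [0, 0, 0], "fingers": 0.24}])

```text
time_s: 11.8
position: [0.5007, -0.2285, 0.004]
ee_rot: [[0.994, -0.108, 0.002], [-0.108, -0.994, -0.001], [0.002, 0.001, -1.0]]
ft_force: [-1.0, -0.3, 7.5]
gripper_width: 0.621
grip_force: 12.8
```

Request:
move_arm(deltas=[{"dp": [0, 0, 0], "dr": [0, 0, 0], "fingers": 0.22}, {"dp": [0, 0, 0], "dr": [0, 0, 0], "fingers": 0.22}, {"dp": [0, 0, 0], "dr": [0, 0, 0], "fingers": 0.22}, {"dp": [0, 0, 0], "dr": [0, 0, 0], "fingers": 0.22}, {"dp": [0, 0, 0], "dr": [0, 0, 0], "fingers": 0.22}])

```text
time_s: 12.3
position: [0.5008, -0.2285, 0.0042]
ee_rot: [[0.994, -0.108, 0.002], [-0.108, -0.994, -0.001], [0.002, 0.001, -1.0]]
ft_force: [-0.8, 0.0, 10.0]
gripper_width: 0.614
grip_force: 13.4
```

Request:
move_arm(deltas=[{"dp": [0, 0, -0.1], "dr": [0, 0, 0], "fingers": 0.22}, {"dp": [0, 0, -0.2], "dr": [0, 0, 0], "fingers": 0.22}, {"dp": [0, 0, -0.4], "dr": [0, 0, 0], "fingers": 0.22}, {"dp": [0, 0, -0.4], "dr": [0, 0, 0], "fingers": 0.22}, {"dp": [0, 0, -0.4], "dr": [0, 0, 0], "fingers": 0.22}])

```text
time_s: 12.8
position: [0.4998, -0.2282, 0.079]
ee_rot: [[0.994, -0.108, -0.0], [-0.108, -0.994, 0.0], [-0.0, -0.0, -1.0]]
ft_force: [0.0, -0.2, -0.7]
gripper_width: 0.615
grip_force: 10.8
```

Request:
move_arm(deltas=[{"dp": [0, 0, -0.5], "dr": [0, 0, 0], "fingers": 0.22}, {"dp": [0, 0, -0.6], "dr": [0, 0, 0], "fingers": 0.22}, {"dp": [0, 0, -0.6], "dr": [0, 0, 0], "fingers": 0.22}, {"dp": [0, 0, -0.5], "dr": [0, 0, 0], "fingers": 0.22}, {"dp": [0, 0, -0.3], "dr": [0, 0, 0], "fingers": 0.22}])

```text
time_s: 13.3
position: [0.5003, -0.2283, 0.2057]
ee_rot: [[0.994, -0.108, 0.003], [-0.108, -0.994, -0.001], [0.003, 0.001, -1.0]]
ft_force: [0.1, -0.3, -1.3]
gripper_width: 0.612
grip_force: 10.7
```

```bash
python3 - <<'E'
from h import *
import pickle
C={n:snap(n,n+'3') for n in('wrist','side')}; pickle.dump(C,open('c3.pkl','wb')); s=env.read_state(); print(s['position'],s['gripper_width'],s['grip_force'])
a=cv2.resize(C['wrist']['color'],None,fx=.75,fy=.75); b=cv2.resize(C['side']['color'][150:400,120:440],None,fx=1.5,fy=1.2)
cv2.imwrite('pics/m3.png',np.vstack([a,b[:, :480]])[:600,:,::-1])
E
```

```text
[ 0.5009 -0.2286  0.2055] 0.61028409914914 10.708406120538712
```

View pics/m3.png

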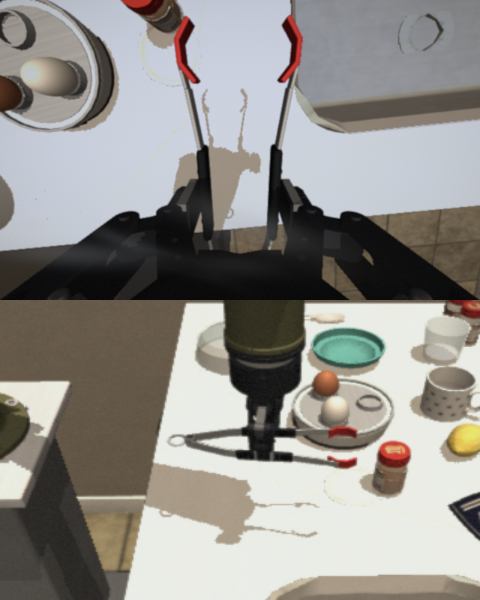

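Tongs held level: in the wrist view the jaws are at about (250,67) and (387,67); in the side view the red jaws are ahead of the hand. Triangulating the jaw positions against the TCP.

```bash
cat >> h.py <<'E'
def reds(c,box,mn=30):
    h=cv2.cvtColor(c['color'],cv2.COLOR_RGB2HSV); m=(((h[...,0]<8)|(h[...,0]>172))&(h[...,1]>130)&(h[...,2]>80)).astype(np.uint8)
    x0,x1,y0,y1=box; k=np.zeros_like(m); k[y0:y1,x0:x1]=m[y0:y1,x0:x1]
    n,l,st,ce=cv2.connectedComponentsWithStats(k); return [(st[i],ce[i]) for i in range(1,n) if st[i,4]>=mn]
def tri(c1,p1,c2,p2):
    P=[]
    for c in(c1,c2):
        E=np.linalg.inv(np.array(c['extrinsics'])); K=np.array([[c['fx'],0,c['cx']],[0,c['fy'],c['cy']],[0,0,1]]); P.append(K@E[:3])
    X=cv2.triangulatePoints(P[0],P[1],np.array(p1,float).reshape(2,1),np.array(p2,float).reshape(2,1)); return (X[:3]/X[3]).ravel()
E
python3 - <<'E'
from h import *
import pickle
C=pickle.load(open('c3.pkl','rb')); w,s=C['wrist'],C['side']
W=reds(w,(225,410,15,115)); S=reds(s,(320,370,245,300),10)
for r in W: print('w',r)
for r in S: print('s',r)
for (a,b) in W:
    for (d,e) in S:
        X=tri(w,b,s,e); print(X, proj(w,X)-b, proj(s,X)-e)
E
```

```text
w (array([375,  20,  28,  89, 699], dtype=int32), array([391.721 ,  65.4664]))
w (array([232,  22,  30,  89, 729], dtype=int32), array([242.9849,  66.4403]))
s (array([339, 255,  19,  10, 124], dtype=int32), array([347.621 , 259.2339]))
s (array([339, 280,  18,  10,  75], dtype=int32), array([349.4   , 285.0933]))
[ 0.5822 -0.256   0.2663] [-0.8466 -7.7044] [-0.5266  0.0554]
[ 0.5879 -0.2683  0.2162] [-0.2198 -1.9458] [-0.2087  0.0222]
[ 0.5914 -0.2068  0.2154] [1.0055 5.5534] [ 0.5832 -0.1103]
[ 0.6044 -0.1865  0.1219] [1.84   9.3017] [ 1.5357 -0.3075]
```

Request:
move_arm(deltas=[{"dp": [-0.02, -0.2, 0], "dr": [0, 0, 0], "fingers": 0.22}, {"dp": [-0.04, -0.4, 0], "dr": [0, 0, 0], "fingers": 0.22}, {"dp": [-0.06, -0.6, 0], "dr": [0, 0, 0], "fingers": 0.22}, {"dp": [-0.06, -0.6, 0], "dr": [0, 0, 0], "fingers": 0.22}, {"dp": [-0.06, -0.6, 0], "dr": [0, 0, 0], "fingers": 0.22}])

```text
time_s: 13.9
position: [0.4999, -0.1055, 0.2014]
ee_rot: [[0.994, -0.108, -0.003], [-0.108, -0.994, 0.001], [-0.003, -0.001, -1.0]]
ft_force: [0.7, -0.9, -1.4]
gripper_width: 0.612
grip_force: 10.7
```

Request:
move_arm(deltas=[{"dp": [-0.06, -0.6, 0], "dr": [0, 0, 0], "fingers": 0.22}, {"dp": [-0.06, -0.6, 0], "dr": [0, 0, 0], "fingers": 0.22}, {"dp": [-0.06, -0.6, 0], "dr": [0, 0, 0], "fingers": 0.22}, {"dp": [-0.06, -0.6, 0], "dr": [0, 0, 0], "fingers": 0.22}, {"dp": [-0.04, -0.5, 0], "dr": [0, 0, 0], "fingers": 0.22}])

```text
time_s: 14.4
position: [0.5013, 0.0406, 0.2015]
ee_rot: [[0.994, -0.106, -0.003], [-0.106, -0.994, 0.001], [-0.003, -0.0, -1.0]]
ft_force: [-0.2, -0.4, -1.7]
gripper_width: 0.609
grip_force: 10.7
```

Request:
move_arm(deltas=[{"dp": [-0.04, -0.35, 0], "dr": [0, 0, 0], "fingers": 0.22}, {"dp": [-0.04, -0.25, 0], "dr": [0, 0, 0], "fingers": 0.22}, {"dp": [-0.02, -0.15, 0.2], "dr": [0, 0, 0], "fingers": 0.22}, {"dp": [0, -0.36, 0.2], "dr": [0, 0, 0], "fingers": 0.22}, {"dp": [0, 0, 0], "dr": [0, 0, 0], "fingers": 0.22}])

```text
time_s: 14.9
position: [0.5025, 0.0954, 0.1807]
ee_rot: [[0.994, -0.106, -0.003], [-0.106, -0.994, 0.0], [-0.003, -0.0, -1.0]]
ft_force: [0.5, -0.3, -1.1]
gripper_width: 0.614
grip_force: 10.8
```

```bash
python3 - <<'E'
from h import *
import pickle
C={n:snap(n,n+'4') for n in('wrist','top','side')}; pickle.dump(C,open('c4.pkl','wb')); s=env.read_state(); print(s['position'],s['gripper_width'],s['grip_force'])
w=C['wrist']; W=reds(w,(225,410,15,115)); print(W)
h=cv2.cvtColor(w['color'],cv2.COLOR_RGB2HSV)
j=[back(w,*b,.19)for a,b in W]; print(j)
m=((h[...,0]>=5)&(h[...,0]<20)&(h[...,1]>130)&(h[...,2]>70)).astype(np.uint8); m[:, :260]=0;m[:,390:]=0;m[130:]=0
n,l,st,ce=cv2.connectedComponentsWithStats(m);i=1+np.argmax(st[1:,4]);print(st[i],ce[i],back(w,*ce[i],.083))
a=cv2.resize(w['color'],None,fx=.75,fy=.75); b=cv2.resize(C['side']['color'][150:400,200:440],None,fx=2,fy=1.2)
cv2.imwrite('pics/m4.png',np.vstack([a,b[:, :480]])[:600,:,::-1])
E
```

```text
[0.5035 0.0927 0.1823] 0.6124178274999676 10.772928446531296
[(array([375,  20,  28,  90, 713], dtype=int32), array([391.913 ,  65.6858])), (array([232,  22,  30,  89, 696], dtype=int32), array([243.1351,  67.5546]))]
[array([0.5895, 0.0554, 0.19  ]), array([0.5954, 0.1172, 0.19  ])]
[ 334   49   54   57 2292] [361.1475  76.2517] [0.5983 0.053  0.083 ]
```

View pics/m4.png

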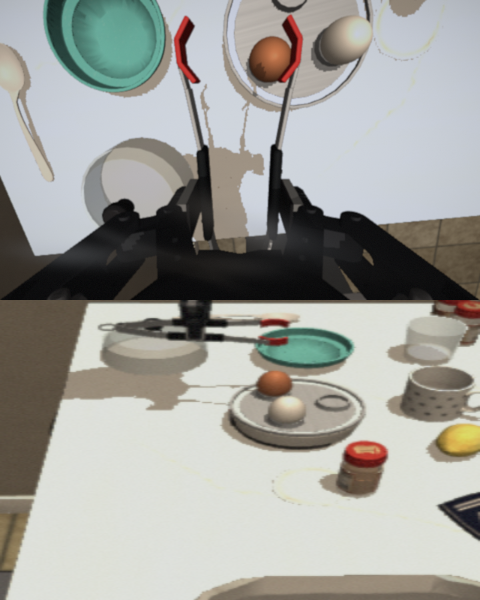

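The hand is about 30 mm too far left; the jaws are at (250,67)/(387,67) with the egg under the right jaw at (361,76). Correcting and remeasuring before descent.

Request:
move_arm(deltas=[{"dp": [0.03, 0.2, 0], "dr": [0, 0, 0], "fingers": 0.22}, {"dp": [0.05, 0.3, 0], "dr": [0, 0, 0], "fingers": 0.22}, {"dp": [0.04, 0.12, 0], "dr": [0, 0, 0], "fingers": 0.22}, {"dp": [0, 0, 0], "dr": [0, 0, 0], "fingers": 0.22}, {"dp": [0, 0, 0], "dr": [0, 0, 0], "fingers": 0.22}])

```text
time_s: 15.55
position: [0.5065, 0.0621, 0.183]
ee_rot: [[0.994, -0.109, 0.0], [-0.109, -0.994, 0.0], [0.0, -0.0, -1.0]]
ft_force: [-0.7, 0.2, -1.8]
gripper_width: 0.612
grip_force: 10.7
```

```bash
python3 - <<'E'
from h import *
import pickle
C={n:snap(n,n+'5') for n in('wrist','top','side')}; pickle.dump(C,open('c5.pkl','wb')); s=env.read_state(); print(s['position'],s['gripper_width'],s['grip_force'])
w=C['wrist']; W=reds(w,(225,410,15,115))
for a,b in W: print(b,back(w,*b,s['position'][2]+.008))
def eggm(c,box):
    h=cv2.cvtColor(c['color'],cv2.COLOR_RGB2HSV); x0,x1,y0,y1=box
    m=((h[...,0]>=4)&(h[...,0]<20)&(h[...,1]>110)&(h[...,2]>60)).astype(np.uint8); k=np.zeros_like(m); k[y0:y1,x0:x1]=m[y0:y1,x0:x1]
    n,l,st,ce=cv2.connectedComponentsWithStats(k);i=1+np.argmax(st[1:,4]);return st[i],ce[i]
ew=eggm(w,(250,385,0,140)); es=eggm(C['side'],(310,370,200,260)); print(ew,es); print(tri(w,ew[1],C['side'],es[1]),back(w,*ew[1],.0825),back(C['side'],*es[1],.0825))
E
```

```text
[0.5064 0.0629 0.1829] 0.6092237179465793 10.742572546005249
[392.0329  65.4712] [0.5936 0.0213 0.1909]
[243.2917  67.8693] [0.5995 0.0839 0.1909]
(array([ 291,   61,   54,   58, 2395], dtype=int32), array([317.3336,  89.7482])) (array([329, 209,  17,  21, 279], dtype=int32), array([336.8925, 219.3513]))
[0.5952 0.0535 0.0824] [0.5968 0.0534 0.0825] [0.5944 0.0533 0.0825]
```

Request:
move_arm(deltas=[{"dp": [-0.04, -0.02, 0.2], "dr": [0, 0, 0], "fingers": 0.22}, {"dp": [0, 0, 0.4], "dr": [0, 0, 0], "fingers": 0.22}, {"dp": [0, 0, 0.4], "dr": [0, 0, 0], "fingers": 0.22}, {"dp": [0, 0, 0.4], "dr": [0, 0, 0], "fingers": 0.22}, {"dp": [0, 0, 0.3], "dr": [0, 0, 0], "fingers": 0.22}])

```text
time_s: 16.2
position: [0.5036, 0.0639, 0.096]
ee_rot: [[0.994, -0.107, -0.002], [-0.107, -0.994, 0.0], [-0.002, 0.0, -1.0]]
ft_force: [-0.3, 0.2, -2.1]
gripper_width: 0.611
grip_force: 10.7
```

Request:
move_arm(deltas=[{"dp": [0, 0, 0.25], "dr": [0, 0, 0], "fingers": 0.22}, {"dp": [0, 0, 0.18], "dr": [0, 0, 0], "fingers": 0.22}, {"dp": [0, 0, 0.1], "dr": [0, 0, 0], "fingers": 0.22}, {"dp": [0, 0, 0], "dr": [0, 0, 0], "fingers": 0.22}, {"dp": [0, 0, 0], "dr": [0, 0, 0], "fingers": 0.22}])

```text
time_s: 16.7
position: [0.5047, 0.0637, 0.0715]
ee_rot: [[0.994, -0.108, 0.0], [-0.108, -0.994, 0.0], [0.0, -0.0, -1.0]]
ft_force: [-0.4, -0.4, -1.2]
gripper_width: 0.615
grip_force: 10.7
```

```bash
python3 - <<'E'
from h import *
C={n:snap(n,n+'6') for n in('wrist','side')}; s=env.read_state(); print(s['position'],s['gripper_width'],s['grip_force'],s['ft_force'])
a=C['wrist']['color'][0:200,160:480]; a=cv2.resize(a,None,fx=1.5,fy=1.5); b=cv2.resize(C['side']['color'][190:290,260:420],None,fx=3,fy=3)
cv2.imwrite('pics/m6.png',np.vstack([a,b])[:600,:,::-1])
E
```

```text
[0.5049 0.0636 0.0718] 0.6140664243571716 10.71326494216919 [ 0.0422  0.3233 -0.4982]
```

View pics/m6.png

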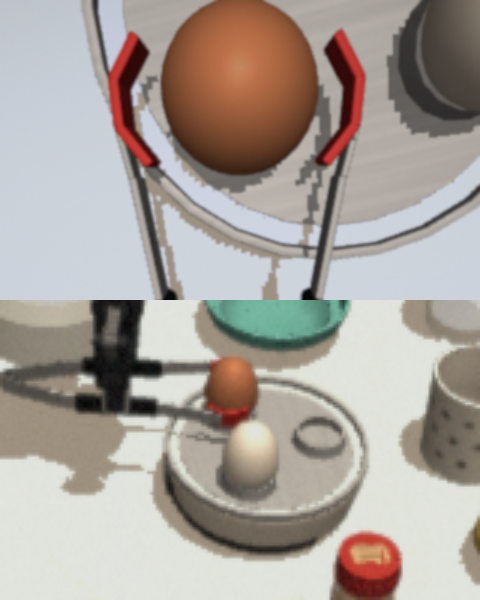

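Egg (crop 240,88) sits centred between the jaws (130,98)/(343,98), with the white egg clear. Closing gently at 30 N.

Request:
move_arm(deltas=[{"dp": [0, 0, 0], "dr": [0, 0, 0], "fingers": 0.17}, {"dp": [0, 0, 0], "dr": [0, 0, 0], "fingers": 0.13}, {"dp": [0, 0, 0], "dr": [0, 0, 0], "fingers": 0.09}, {"dp": [0, 0, 0], "dr": [0, 0, 0], "fingers": 0.06}, {"dp": [0, 0, 0], "dr": [0, 0, 0], "fingers": 0.03}], newtons=30)

```text
time_s: 17.3
position: [0.5047, 0.0633, 0.0714]
ee_rot: [[0.994, -0.108, 0.0], [-0.108, -0.994, -0.0], [0.0, 0.0, -1.0]]
ft_force: [0.9, -0.6, 0.1]
gripper_width: 0.521
grip_force: 28.3
```

Request:
move_arm(deltas=[{"dp": [0, 0, 0], "dr": [0, 0, 0], "fingers": 0}, {"dp": [0, 0, 0], "dr": [0, 0, 0], "fingers": -0.05}, {"dp": [0, 0, 0], "dr": [0, 0, 0], "fingers": -0.1}, {"dp": [0, 0, 0], "dr": [0, 0, 0], "fingers": -0.15}, {"dp": [0, 0, 0], "dr": [0, 0, 0], "fingers": -0.2}])

```text
time_s: 17.8
position: [0.5046, 0.0634, 0.0713]
ee_rot: [[0.994, -0.108, 0.0], [-0.108, -0.994, -0.0], [0.0, 0.0, -1.0]]
ft_force: [0.5, -1.2, -0.4]
gripper_width: 0.525
grip_force: 31.2
```

Request:
move_arm(deltas=[{"dp": [0, 0, -0.05], "dr": [0, 0, 0], "fingers": -0.2}, {"dp": [0, 0, -0.1], "dr": [0, 0, 0], "fingers": -0.2}, {"dp": [0, 0, -0.2], "dr": [0, 0, 0], "fingers": -0.2}, {"dp": [0, 0, -0.3], "dr": [0, 0, 0], "fingers": -0.2}, {"dp": [0, 0, -0.3], "dr": [0, 0, 0], "fingers": -0.2}])

```text
time_s: 18.3
position: [0.5039, 0.0638, 0.1197]
ee_rot: [[0.994, -0.107, -0.001], [-0.107, -0.994, 0.0], [-0.001, -0.0, -1.0]]
ft_force: [-0.6, -0.2, -1.6]
gripper_width: 0.501
grip_force: 31.0
```

Request:
move_arm(deltas=[{"dp": [0, 0, -0.3], "dr": [0, 0, 0], "fingers": -0.2}, {"dp": [0, 0, -0.3], "dr": [0, 0, 0], "fingers": -0.2}, {"dp": [0, 0, -0.2], "dr": [0, 0, 0], "fingers": -0.2}, {"dp": [0, 0, -0.1], "dr": [0, 0, 0], "fingers": -0.2}, {"dp": [0, 0, 0], "dr": [0, 0, 0], "fingers": -0.2}])

```text
time_s: 18.8
position: [0.5046, 0.0636, 0.1644]
ee_rot: [[0.994, -0.108, 0.001], [-0.108, -0.994, 0.0], [0.001, -0.0, -1.0]]
ft_force: [-0.1, -0.5, -1.5]
gripper_width: 0.498
grip_force: 31.0
```

```bash
python3 - <<'E'
from h import *
C={n:snap(n,n+'7') for n in('wrist','side')}; s=env.read_state(); print(s['position'],s['gripper_width'],s['grip_force'],s['ft_force'])
a=C['wrist']['color'][0:200,160:480]; a=cv2.resize(a,None,fx=1.5,fy=1.5); b=cv2.resize(C['side']['color'][150:270,240:430],None,fx=2.5,fy=2.5)
cv2.imwrite('pics/m7.png',np.vstack([a,cv2.resize(b,(480,300))])[:600,:,::-1])
E
```

```text
[0.5041 0.0635 0.1634] 0.5000309101141251 30.96505880355835 [ 0.0883 -0.057  -2.4756]
```

View pics/m7.png

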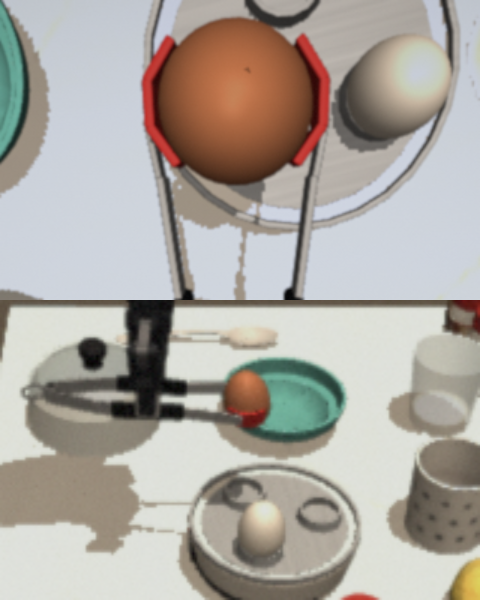

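The brown egg is out of its seat in the tongs (wrist crop 237,98), the white egg still seated (side crop 262,530), the lid upright. Moving to the bowl.

Request:
move_arm(deltas=[{"dp": [0.03, -0.15, 0], "dr": [0, 0, 0], "fingers": -0.2}, {"dp": [0.05, -0.3, 0], "dr": [0, 0, 0], "fingers": -0.2}, {"dp": [0.08, -0.45, 0], "dr": [0, 0, 0], "fingers": -0.2}, {"dp": [0.1, -0.5, 0], "dr": [0, 0, 0], "fingers": -0.2}, {"dp": [0.1, -0.5, 0], "dr": [0, 0, 0], "fingers": -0.2}])

```text
time_s: 19.4
position: [0.5329, 0.1586, 0.1634]
ee_rot: [[0.994, -0.107, -0.001], [-0.107, -0.994, 0.001], [-0.001, -0.001, -1.0]]
ft_force: [-0.0, -0.7, -0.9]
gripper_width: 0.503
grip_force: 31.0
```

Request:
move_arm(deltas=[{"dp": [0.1, -0.5, 0], "dr": [0, 0, 0], "fingers": -0.2}, {"dp": [0.1, -0.5, 0], "dr": [0, 0, 0], "fingers": -0.2}, {"dp": [0.08, -0.4, 0], "dr": [0, 0, 0], "fingers": -0.2}, {"dp": [0.04, -0.28, 0], "dr": [0, 0, 0], "fingers": -0.2}, {"dp": [0.02, -0.16, 0], "dr": [0, 0, 0], "fingers": -0.2}])

```text
time_s: 19.9
position: [0.5591, 0.2481, 0.1632]
ee_rot: [[0.994, -0.106, -0.001], [-0.106, -0.994, 0.001], [-0.001, -0.0, -1.0]]
ft_force: [-0.7, -0.3, -2.3]
gripper_width: 0.5
grip_force: 31.0
```

Request:
move_arm(deltas=[{"dp": [0, 0, 0], "dr": [0, 0, 0], "fingers": -0.2}, {"dp": [0, 0, 0], "dr": [0, 0, 0], "fingers": -0.2}, {"dp": [0, 0, 0], "dr": [0, 0, 0], "fingers": -0.2}, {"dp": [0, 0, 0], "dr": [0, 0, 0], "fingers": -0.2}, {"dp": [0, 0, 0], "dr": [0, 0, 0], "fingers": -0.2}])

```text
time_s: 20.4
position: [0.5596, 0.2449, 0.164]
ee_rot: [[0.994, -0.109, 0.0], [-0.109, -0.994, -0.0], [0.0, 0.0, -1.0]]
ft_force: [0.0, 0.2, -2.7]
gripper_width: 0.506
grip_force: 31.0
```

```bash
python3 - <<'E'
from h import *
C={n:snap(n,n+'8') for n in('wrist','side','top')}; s=env.read_state(); print(s['time_s'],s['position'],s['gripper_width'],s['grip_force'],s['ft_force'])
def eggm(c,box):
    h=cv2.cvtColor(c['color'],cv2.COLOR_RGB2HSV); x0,x1,y0,y1=box
    m=((h[...,0]>=4)&(h[...,0]<20)&(h[...,1]>110)&(h[...,2]>60)).astype(np.uint8); k=np.zeros_like(m); k[y0:y1,x0:x1]=m[y0:y1,x0:x1]
    n,l,st,ce=cv2.connectedComponentsWithStats(k);i=1+np.argmax(st[1:,4]);return st[i],ce[i]
w=C['wrist'];ew=eggm(w,(230,400,0,140)); es=eggm(C['side'],(320,390,100,200)); print(ew,es,tri(w,ew[1],C['side'],es[1]))
a=w['color'][0:220,140:500]; a=cv2.resize(a,(480,293)); b=cv2.resize(C['side']['color'][130:270,240:430],(400,295)); b=cv2.copyMakeBorder(b,0,0,0,80,0)
cv2.imwrite('pics/m8.png',np.vstack([a,b])[:600,:,::-1])
E
```

```text
20.55 [0.5596 0.2454 0.1639] 0.504440138599075 30.964711904525757 [-0.7567  0.2585 -1.8404]
(array([ 265,   11,  104,  111, 8974], dtype=int32), array([316.6137,  66.2813])) (array([346, 136,  17,  16, 195], dtype=int32), array([353.9795, 144.1077])) [0.6469 0.236  0.1811]
```

View pics/m8.png

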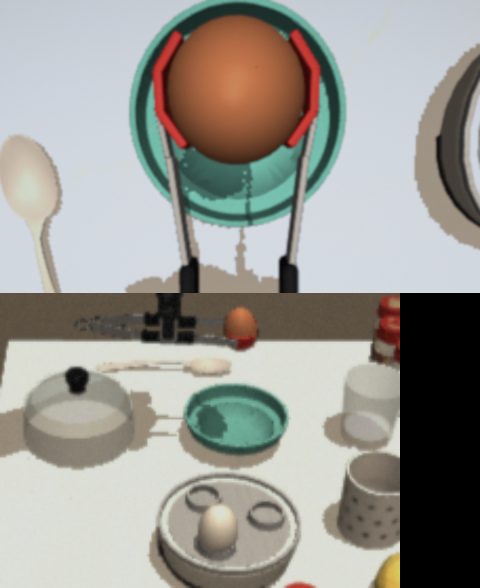

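The egg is held over the bowl centre at (0.647, 0.236), about 10 cm above the rim; the lid stands upright and the white egg is seated. Handing in.

```bash
python3 -c "
from plant import env
print(env.hand_in())"
```

```text
the job is handed in; nothing more can be done
None
```

I handed the job in at about 20.6 s. The brown egg is held still in the squeezed tongs over the middle of the teal bowl, its lower end about 10 cm above the rim. The lid stands on its rim on the counter, and the white egg, spice jar and spoon were not touched.

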